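Wipe the wax chips off the display riser, then raise it to its top stop and hold it

TASK

Wipe the three wax chips off the grey deck of the telescopic display riser with the scraper block, never with the fingers, and put the scraper back down on the table. Then squeeze the grip on the deck so that its orange release button is pressed in, pull the deck straight up past the first stop to the second, top stop, and finish while still holding it up there with the button squeezed, so that a colleague can tighten the collar. Leave the candles, the tin and the card box where they are.

Things in the scene. Friction and masses are not known exactly. Their poses are not given: they have to be found in the camera images.
- stand: The riser's foot and tube, screwed down: round dark steel foot 110 mm across, 10 mm high; dark tube 36 mm across with a black collar 46 mm across, its top 115 mm up. Origin: on the tube's axis, at table height; z up; the grey deck sticks out to -x; the orange button is on the +y side of the grip, which stands on the deck on the tube's axis.
- deck_front (a point): Middle of the deck's front edge, on its upper face; moves with the deck. The light grey deck is 190 x 120 x 12 mm: in the stand's frame x -160 (this edge) to +30 mm, y -60 to +60 mm, upper face 130 mm above the table when lowered. No rims: chips can be pushed over the front and side edges.
- riser (a joint): Height of deck and grip above the lowered position, m: 0 lowered (start), 0.045 first stop, 0.090 second (top) stop, the hard end. A latch locks it at 0 and catches it at both stops unless the button is in by over 3 mm; with the button kept in it slides past the first stop. The moving part weighs 0.3 kg, friction about 1 N; let go between stops it sinks.
- riser_grip (a point): Middle of the grip, moving with the deck: on the tube's axis, 28 mm above the deck, level with the button's centre. The grip is an upright black block 26 mm (x) by 30 mm (y) by 50 mm high, axes as the stand's. With the button out it measures 36 mm across y (from y = -15 to +21 mm), with the button fully in 31 mm.
- button (a joint): Travel of the orange release button in m: 0 out, 0.005 fully in (it then still stands 1 mm proud of the grip). It moves along the stand's -y. Spring: about 2 N to start, 4.5 N fully in.
- button_face (a point): Centre of the orange button's outer face, 18 mm (x) by 26 mm (z), on the +y side of the grip; it faces the stand's +y.
- scraper: Scraper block standing on the table: a pale wooden bar with a black rubber sole, 30 mm (x) by 120 mm (y) by 22 mm high, and in its middle an upright wooden handle 24 mm (x) by 28 mm (y) that reaches from 22 to 66 mm above the sole. 0.12 kg. Origin: centre of the underside; y along the bar, z up.
- chip0: Cream wax chip, about 22 x 19 x 10 mm, 10 g, lying loose on the deck. Origin: centre of its underside.
- chip1: Another such wax chip on the deck.
- chip2: Another such wax chip on the deck.
- plinth_corner (a point): Nearest upper corner of the big brown wooden plinth box that stands at the back in the middle of the table, between riser and scraper: 195 mm above the table. From this corner its two upright sides run back at 45 degrees to the left and right (+x+y and +x-y), 290 mm each; a dark panel stands upright on its middle. Carry things over the table in front of it.
- tester: Bystander: open tester candle in a glass, 67 mm across, 74 mm high. Origin: centre of the underside.
- wax_tin: Bystander: flat gold hinged tin, 61 x 88 x 22 mm. Origin: centre of the underside.
- jar_a: Bystander: lidded candle jar, 69 mm across, 82 mm high. Origin: centre of the underside.
- tester2: Bystander: open tester candle in a glass, 67 mm across, 74 mm high, far left. Origin: centre of the underside.
- card_box_2: Bystander: clear flat card box, 65 x 92 x 19 mm, far right. Origin: centre of the underside.
Not all that is in view belongs to the job. Leave any blue or green look-alike of the scraper alone.

How it is judged:
By the outcome, as a careful person would: the job done as asked, in the order asked, and still so for the second after the job is handed in, while the arm keeps its last pose, push and grip.
It also fails if it takes over 72 s, if anything falls off the work surface, if the arm or the gripper's body presses on something with over 40 N, if the wrist force passes 120 N, or if a joint passes its speed limit or range.

ROBOT

A 6-joint arm with a two-finger parallel gripper is mounted at the origin on a cart in front of the work surface, level with it; the furniture and walls round the work are solid. World frame = base frame: x ahead of the robot, y to its left, z up, the work surface at z = 0. Lengths are in m, angles in rad, forces in N, time in s.
With the tool pointing down it reaches from about 0.275 to 0.875 m from the base axis. Payload 12.5 kg.
Tool frame: the origin (TCP) lies at the very end of the fingers, on their centre line; the grasp point (between the pads) lies 19 mm behind it; z points along the fingers, y is the line along which they close (so a half turn about z gives the same grasp; the last joint's range is limited). The gripper opens to 85 mm and grips with 20 to 120 N. Pads are 22 mm wide; open, the fingers measure 114 mm over their backs; the gripper's body (76 mm by 85 mm) begins 54 mm behind the grasp point. The pads swing forward as they close: fully open they stand 13 mm farther back than shut.
Start: joints at [-1.329, 0.351, 1.652, -0, 1.139, -0.085], TCP at [0.177, -0.521, 0.231] pointing down, gripper open.
Joint ranges: [-2.75, 2.75], [-0.79, 2.1], [0.01, 2.65], [-1.57, 4.71], [0.07, 3.14], [-2.87, 2.87]. Speed limits (rad/s): [2.22, 2.22, 2.79, 3.14, 3.14, 3.14].

INTERFACE

Orientations are given as a rotation vector (axis times angle).
In Python, from cell import status, camera, camera_info, arm, boxes_of, trace gives the robot as it stands.
- The arm moves only by the tool apply_moves, never from a script. Its argument "increments" is a list of rows, each an object of numbers: "fingers": the opening, from -1 (shut) to 1 (fully open), so that 0 is half open; "x", "y", "z": the shift along the tool's x, y, z in cm; "turn": the turn about the tool's z in degrees. A call has 1 to 12 rows; each row is the pose to reach, as a shift and turn from the pose commanded when the call began, along the tool's axes at that moment; what a row does not reach only later rows make up. A row lasts 1/8 s, in which the tool goes at most 62.5 mm and 10.7 degrees, less where a joint would pass 70% of its speed; a pose out of reach is approached as far as the arm can. A call with a gripper value outside its range is refused whole. The fingers move at their own pace and stop on an object; "grip_force" is the grip in N (left out, the last holds). Time passes only in rows, so rows that repeat a pose let the fingers close. It gives the time, the measured TCP pose, the force, the opening and the grip force at its end, in the units of the state.
- status.get_state(): the state, without advancing time (a new reading comes with each control period).
- camera(name): name is "side" or "top" or "wrist"; returns the picture (400x640x3 uint8, blue, green, red); there is no depth.
- camera_info(name): a dict with "fov_y" (degrees; the focal length in pixels is half the picture's height over the tangent of half this angle, whatever the lens; pixels are square), "cx", "cy" (the principal point, pixels), "distortion" ([k1, k2, p1, p2, k3] as OpenCV has them; the pictures are not rectified), "eye" and "rotation" of the camera in the world; the wrist camera has in their place "hand_eye" (4x4, takes a point from camera to tool coordinates, whose origin is the TCP and whose axes are the flange's). Camera axes: x right, y up, looking along -z (the intrinsics and any distortion apply to the point x, -y, -z); pixel columns grow to the right and rows downward; lengths in m; the calibration is good to about 2 mm. A picture is of the moment at which its call begins: read the wrist's pose just before it. camera_info takes no time and is no camera call.
- arm.finish_job(): hands the job in; it is judged then, once.
Trained networks look in the newest picture that a camera, given by its name, has taken for a name from the list of things; names that differ only in an ending like _2 or _b are one class to them, and where a whole thing is asked for, a point or a joint stands for the part that bears it (a point fixed in the world has none). Each returns a list of dicts, best first, with "p" (0 to 1); they miss things now and then, are a little off and sometimes report something else, mostly with a low value. They report only what shows in the picture. A call takes as long as a camera call. They do not tell look-alikes from the thing itself.
- boxes_of(label, camera): "position" ([column, row] in pixels, amid what is visible of it).
- trace(label, camera): "pixels" (400x640 bool, what is visible of it) and "position" ([column, row] in pixels, amid what is visible of it).
The state is a dict: "time": time; "joints": joint angles; "joint_vel": joint speeds; "joint_efforts": joint torques, N m; "eef_pos": TCP position; "tool_rot": TCP orientation; "force": force on the tool from outside, world axes, zero at the start; "torque": the same for the moment, N m; "gripper_width": finger opening in m; "gripper_force": force on a finger pad.
Only numpy, scipy, OpenCV 4.12 (cv2) and the standard library are available. Lean on these libraries where they do the work, as an engineer would, in place of code of your own. Each camera call takes 0.05 s, during which the arm holds its last target. There are 200 camera calls.

## Working session

There is one attempt and no reset: what is moved stays moved. The work goes in short steps, Python scripts to look and compute and a tool call to move; the robot and the scene stay as the last step left them, time stands still between calls to the robot, and variables do not carry over. Pictures are saved under pics/ and viewed, at most 10 in all, crops included, and the job is handed in when it is done.

Besides the shell and the picture viewer there is one more tool, called after "Emit:" as name([rows], argument=value, ...), one row to a line, values as JSON. apply_moves: Moves the arm, as the interface text tells. Its arguments: {"type":"object","properties":{"increments":{"type":"array"},"grip_force":{"type":"number"}},"required":["increments"]}

```bash
mkdir -p pics; ls; cat > h.py <<'E'
import numpy as np, cv2
from scipy.spatial.transform import Rotation as R
from cell import status, camera, camera_info, arm, boxes_of, trace
def cam(name, st=None):
    i=camera_info(name); f=200/np.tan(np.radians(i['fov_y'])/2)
    K=np.array([[f,0,i['cx']],[0,f,i['cy']],[0,0,1.]]); D=np.array(i['distortion'],float)
    if 'eye' in i: e=np.array(i['eye']); Rc=np.array(i['rotation'])
    else:
        st=st or status.get_state(); H=np.array(i['hand_eye']); Rt=R.from_rotvec(st['tool_rot']).as_matrix()
        e=Rt@H[:3,3]+np.array(st['eef_pos']); Rc=Rt@H[:3,:3]
    return K,D,e,Rc
def p2w(name,px,z,st=None):
    K,D,e,Rc=cam(name,st)
    u=cv2.undistortPoints(np.array(px,float).reshape(-1,1,2),K,D).reshape(-1,2)
    d=np.c_[u[:,0],-u[:,1],-np.ones(len(u))]@Rc.T
    return e+d*((z-e[2])/d[:,2])[:,None]
def w2p(name,P,st=None):
    K,D,e,Rc=cam(name,st)
    c=(np.atleast_2d(P)-e)@Rc; c=c*[1,-1,-1]
    return cv2.projectPoints(c,np.zeros(3),np.zeros(3),K,D)[0].reshape(-1,2)
E
python3 - <<'E'
from h import *
for n in('side','top','wrist'):
    cv2.imwrite(f'pics/{n}0.png',camera(n))
    i=camera_info(n); print(n,i)
s=status.get_state(); print(s)
for l in ['stand','deck_front','riser_grip','button_face','scraper','chip0','tester','wax_tin','jar_a','card_box_2']:
    for n in('top','side'):
        print(l,n,[(np.round(b['position']).tolist(),round(b['p'],2)) for b in boxes_of(l,n)][:4])
E
```

```text
pics
side {'fov_y': 49.342389570019975, 'cx': 320.5898691829669, 'cy': 204.06288361505713, 'distortion': array([0.03614334, 0.        , 0.        , 0.        , 0.        ]), 'eye': array([-0.00265794,  1.03700559,  0.75484532]), 'rotation': array([ 0.34255201, -1.4262152 , -2.36246683])}
top {'fov_y': 47.589401729375425, 'cx': 325.1268541437891, 'cy': 202.9496813139171, 'distortion': array([-0.00602722,  0.        ,  0.        ,  0.        ,  0.        ]), 'eye': array([3.95316461e-01, 9.56615304e-04, 1.50173018e+00]), 'rotation': array([ 0.06060399, -0.06045394, -1.5469552 ])}
wrist {'fov_y': 62.30853370053645, 'cx': 324.38161066327433, 'cy': 198.56451770222964, 'distortion': array([0.0156389, 0.       , 0.       , 0.       , 0.       ]), 'hand_eye': array([[-3.27645756e-04,  9.62401891e-01,  2.71629329e-01,
         6.98679754e-02],
       [ 9.99999867e-01,  2.07100177e-04,  4.72453068e-04,
        -4.36286319e-05],
       [ 3.98435244e-04,  2.71629448e-01, -9.62401831e-01,
        -1.42215735e-01],
       [ 0.00000000e+00,  0.00000000e+00,  0.00000000e+00,
         1.00000000e+00]
[... 1046 characters left out ...]
op [([280.0, 238.0], 0.85), ([386.0, 263.0], 0.84), ([402.0, 214.0], 0.66)]
scraper side [([390.0, 223.0], 0.98), ([356.0, 214.0], 0.8), ([330.0, 279.0], 0.6), ([250.0, 270.0], 0.41)]
chip0 top [([237.0, 186.0], 0.73), ([253.0, 183.0], 0.45)]
chip0 side [([264.0, 246.0], 0.56), ([252.0, 239.0], 0.53), ([282.0, 238.0], 0.42)]
tester top [([333.0, 232.0], 0.64), ([188.0, 161.0], 0.64)]
tester side [([191.0, 318.0], 0.93), ([344.0, 242.0], 0.66)]
wax_tin top [([436.0, 170.0], 0.66)]
wax_tin side [([331.0, 194.0], 0.81)]
jar_a top [([409.0, 154.0], 0.74), ([474.0, 171.0], 0.26)]
jar_a side []
card_box_2 top [([472.0, 170.0], 0.68), ([237.0, 184.0], 0.21)]
card_box_2 side [([340.0, 179.0], 0.45)]
```

```bash
sed -i "s/Rc=np.array(i\['rotation'\])$/Rc=R.from_rotvec(i['rotation']).as_matrix()/" h.py
python3 - <<'E'
import cv2
t=cv2.imread('pics/top0.png')[120:300,150:510]; cv2.imwrite('pics/top0c.png',cv2.resize(t,None,fx=2.2,fy=2.2,interpolation=cv2.INTER_CUBIC))
t=cv2.imread('pics/side0.png')[150:370,150:450]; cv2.imwrite('pics/side0c.png',cv2.resize(t,None,fx=2.6,fy=2.6,interpolation=cv2.INTER_CUBIC))
E
```

```text
(no output)
```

View pics/top0c.png

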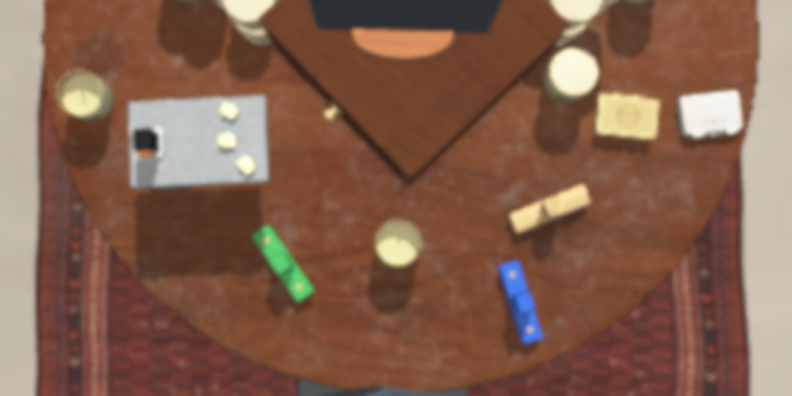

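View pics/side0c.png

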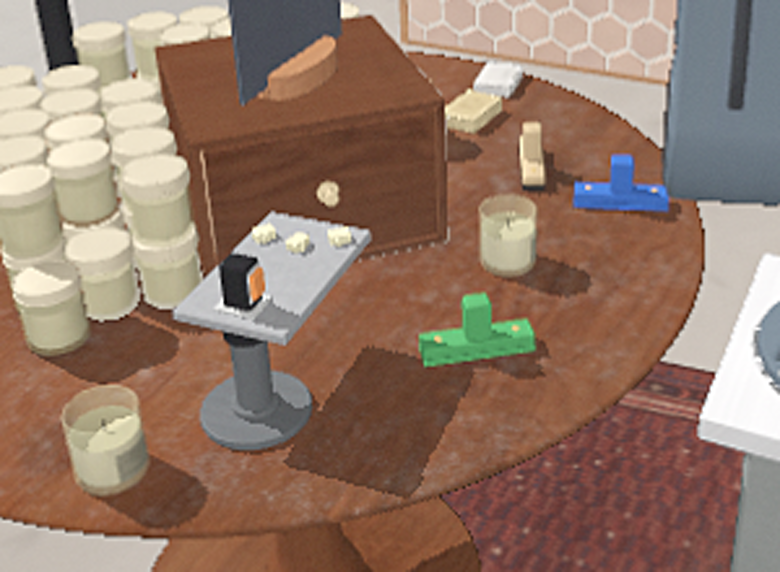

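```bash
python3 - <<'E'
from h import *
img=camera('top'); P=np.array
tr=trace('deck_front','top')[0]
def rect(mask,z):
    ys,xs=np.nonzero(mask); h=cv2.convexHull(np.c_[xs,ys].astype(np.float32)).reshape(-1,2)
    w=p2w('top',h,z)[:,:2].astype(np.float32)
    return cv2.minAreaRect(w*1000), cv2.boxPoints(cv2.minAreaRect(w*1000)).round(1).tolist()
print('deck',tr['p'],rect(tr['pixels'],.13))
# colour-based deck
hsv=cv2.cvtColor(img,cv2.COLOR_BGR2HSV); m=np.zeros((400,640),bool); m[158:210,205:276]=((hsv[...,1]<45)&(hsv[...,2]>90))[158:210,205:276]
print('deckcol',m.sum(),rect(m,.13))
for t in trace('scraper','top'): print('scr',t['p'],t['position'],rect(t['pixels'],.022))
for t in trace('chip0','top'): print('chip',t['p'],t['position'],p2w('top',t['position'],.138))
for n,p in dict(scrH=(545,211),pl=(410,181),c0=(229,110),c1=(228,141),c2=(246,164),grip=(147,140),tester=(398,244),tester2=(84,96),jar=(574,72),green=(284,264),blue=(520,302)).items():
    z=dict(scrH=.066,pl=.195,c0=.138,c1=.138,c2=.138,grip=.18,tester=.06,tester2=.06,jar=.08).get(n,.02)
    print(n,p2w('top',[p[0]/2.2+150,p[1]/2.2+120],z).round(3))
E
```

```text
deck 0.66 (((554.8743286132812, 263.51123046875), (120.16401672363281, 191.79293823242188), 3.8730640411376953), [[488.5, 355.1000061035156], [501.3999938964844, 163.8000030517578], [621.2999877929688, 171.89999389648438], [608.2999877929688, 363.20001220703125]])
deckcol 2355 (((552.3145141601562, 263.9957275390625), (123.44603729248047, 191.11212158203125), 4.067268371582031), [[484.0, 354.8999938964844], [497.5, 164.3000030517578], [620.7000122070312, 173.10000610351562], [607.0999755859375, 363.70001220703125]])
scr 0.79 [397.3, 212.2] (((478.8999328613281, -241.83494567871094), (29.766489028930664, 121.64505767822266), 23.585512161254883), [[440.8999938964844, -192.0], [489.6000061035156, -303.5], [516.9000244140625, -291.6000061035156], [468.20001220703125, -180.10000610351562]])
scr 0.73 [277.3, 237.1] (((389.05718994140625, 149.7884521484375), (126.48554229736328, 35.613975524902344), 36.43766784667969), [[327.6000061035156, 126.5999984741211], [348.79998779296875, 97.9000015258789], [450.5, 173.0], [429.3999938964844, 201.6999969482422]])
scr 0.65 [387.9, 260.4] (((338.9227294921875, -202.01922607421875), (124.79875946044922, 38.46588897705078), 15.730513572692871), [[273.6000061035156, -200.39999389648438], [284.1000061035156, -237.39999389648438], [404.20001220703125, -203.60000610351562], [393.79998779296875, -166.60000610351562]])
chip 0.62 [260.6, 193.4] [[0.52538653 0.19782528 0.138     ]]
chip 0.57 [253.3, 181.2] [[0.56195964 0.22118167 0.138     ]]
scrH [[ 0.471 -0.229  0.066]]
pl [[ 0.499 -0.03   0.195]]
c0 [[0.596 0.22  0.138]]
c1 [[0.553 0.22  0.138]]
c2 [[0.522 0.194 0.138]]
grip [[0.547 0.321 0.18 ]]
tester [[ 0.418 -0.018  0.06 ]]
tester2 [[0.623 0.445 0.06 ]]
jar [[ 0.671 -0.266  0.08 ]]
green [[0.386 0.149 0.02 ]]
blue [[ 0.338 -0.2    0.02 ]]
```

Emit:
apply_moves([
  {"x": 4, "y": -2, "z": 0.3, "turn": -1, "fingers": 1},
  {"x": 9, "y": -4, "z": 0.6, "turn": -2},
  {"x": 14.5, "y": -6.5, "z": 1, "turn": -3},
  {"x": 20, "y": -9, "z": 1.5, "turn": -4},
  {"x": 25, "y": -11.5, "z": 2, "turn": -5},
  {"x": 30, "y": -13.5, "z": 2.5, "turn": -5},
  {"x": 34, "y": -15.5, "z": 3, "turn": -5},
  {"x": 37.5, "y": -16.8, "z": 3, "turn": -5},
  {"x": 37.5, "y": -16.8, "z": 3, "turn": -5},
  {"x": 37.5, "y": -16.8, "z": 3, "turn": -5},
])

```text
schema error: expected keys fingers, x, y, z, turn
```

```bash
cat >> h.py <<'E'
def th(st): 
    v=R.from_rotvec(st['tool_rot']).as_matrix(); return np.arctan2(v[1,0],v[0,0])
def go(target,yaw_deg,st):
    M=R.from_rotvec(st['tool_rot']).as_matrix(); d=M.T@(np.array(target)-st['eef_pos'])*100
    print('inc cm',d.round(2),'turn',round(-(yaw_deg-np.degrees(th(st))),2))
E
python3 - <<'E'
from h import *
s=status.get_state(); im=camera('wrist'); print(s['eef_pos'].round(4),np.degrees(th(s)),s['tool_rot'],s['joints'].round(3))
t=trace('scraper','wrist')
for q in t:
    ys,xs=np.nonzero(q['pixels']); print(q['p'],q['position'],len(xs)); 
    h=cv2.convexHull(np.c_[xs,ys].astype(np.float32)).reshape(-1,2)
    w=p2w('wrist',h,.022,s)[:,:2].astype(np.float32); print(cv2.minAreaRect(w*1000))
c=np.array([.4789,-.2418]);a=np.radians(23.6);ux=np.array([np.cos(a),np.sin(a)]);uy=np.array([-ux[1],ux[0]])
for z,hx,hy,col in((.022,.015,.06,(0,0,255)),(.066,.012,.014,(255,0,0))):
    C=[np.r_[c+sx*hx*ux+sy*hy*uy,z] for sx,sy in((1,1),(1,-1),(-1,-1),(-1,1))]
    cv2.polylines(im,[w2p('wrist',C,s).round().astype(int).reshape(-1,1,2)],True,col,1)
cv2.imwrite('pics/w1.png',im)
E
```

```text
[ 0.1766 -0.5209  0.2313] 18.72254291879888 [-3.09967549e+00 -5.10995572e-01  2.83614278e-05] [-1.329  0.351  1.652 -0.     1.139 -0.085]
```

View pics/w1.png

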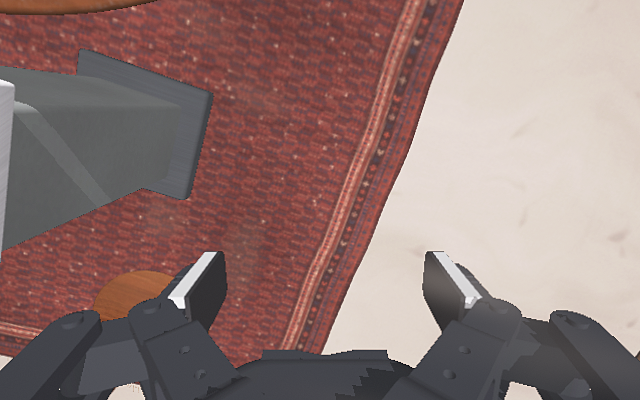

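The call was refused because every row needs all the keys. The picture only shows the floor and the open fingers, since the arm has not moved. I'll send it again.

Emit:
apply_moves([
  {"x": 4, "y": -2, "z": 0.3, "turn": -1, "fingers": 1},
  {"x": 9, "y": -4, "z": 0.6, "turn": -2, "fingers": 1},
  {"x": 14.5, "y": -6.5, "z": 1, "turn": -3, "fingers": 1},
  {"x": 20, "y": -9, "z": 1.5, "turn": -4, "fingers": 1},
  {"x": 25, "y": -11.5, "z": 2, "turn": -5, "fingers": 1},
  {"x": 30, "y": -13.5, "z": 2.5, "turn": -5, "fingers": 1},
  {"x": 34, "y": -15.5, "z": 3, "turn": -5, "fingers": 1},
  {"x": 37.5, "y": -16.8, "z": 3, "turn": -5, "fingers": 1},
  {"x": 37.5, "y": -16.8, "z": 3, "turn": -5, "fingers": 1},
  {"x": 37.5, "y": -16.8, "z": 3, "turn": -5, "fingers": 1},
])

```text
time: 2.7
eef_pos: [0.4775, -0.2416, 0.2012]
tool_rot: [-3.074, -0.646, 0.0]
force: [-0.3, 0.3, -0.1]
gripper_width: 0.0854
gripper_force: 0.0
```

```bash
cat > scr.py <<'E'
from h import *
import sys
s=status.get_state(); im=camera('wrist'); print(s['eef_pos'].round(4),np.degrees(th(s)),s['tool_rot'],s['joints'].round(3))
t=trace('scraper','wrist')
for q in t:
    ys,xs=np.nonzero(q['pixels']); print(q['p'],q['position'],len(xs)); 
    h=cv2.convexHull(np.c_[xs,ys].astype(np.float32)).reshape(-1,2)
    w=p2w('wrist',h,.022,s)[:,:2].astype(np.float32); print(cv2.minAreaRect(w*1000))
c=np.array([.4789,-.2418]);a=np.radians(23.6);ux=np.array([np.cos(a),np.sin(a)]);uy=np.array([-ux[1],ux[0]])
for z,hx,hy,col in((.022,.015,.06,(0,0,255)),(.066,.012,.014,(255,0,0))):
    C=[np.r_[c+sx*hx*ux+sy*hy*uy,z] for sx,sy in((1,1),(1,-1),(-1,-1),(-1,1))]
    cv2.polylines(im,[w2p('wrist',C,s).round().astype(int).reshape(-1,1,2)],True,col,1)
cv2.imwrite('pics/w2.png',im)
go([.4789,-.2418,.03],23.6,s)
E
python3 scr.py
```

```text
[ 0.4775 -0.2416  0.2012] 23.7337658926057 [-3.07440518e+00 -6.46023065e-01  4.62013290e-04] [-0.555  0.358  1.722 -0.     1.062  0.601]
0.91 [322.2, 174.6] 4045
((478.26873779296875, -243.0154571533203), (41.1889533996582, 118.57951354980469), 23.107545852661133)
0.73 [241.7, 267.4] 3104
((347.3699035644531, -200.71038818359375), (125.20821380615234, 34.75392150878906), 16.612411499023438)
inc cm [ 0.13  0.08 17.12] turn 0.13
```

View pics/w2.png

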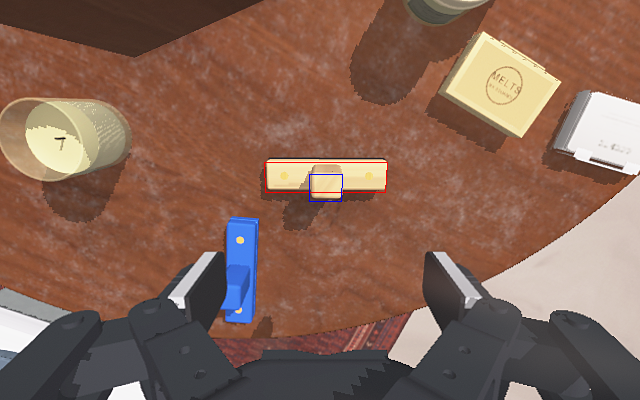

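The real scraper is the pale bar at about (326,175), with its handle at about (326,183). It matches my overlay to within about 2 mm, so I'll shift slightly along +x and descend.

Emit:
apply_moves([
  {"x": 0.3, "y": 0.1, "z": 4, "turn": 0, "fingers": 1},
  {"x": 0.3, "y": 0.1, "z": 8, "turn": 0, "fingers": 1},
  {"x": 0.3, "y": 0.1, "z": 12, "turn": 0, "fingers": 1},
  {"x": 0.3, "y": 0.1, "z": 15, "turn": 0, "fingers": 1},
  {"x": 0.3, "y": 0.1, "z": 17.0, "turn": 0, "fingers": 1},
  {"x": 0.3, "y": 0.1, "z": 17.0, "turn": 0, "fingers": 1},
  {"x": 0.3, "y": 0.1, "z": 17.0, "turn": 0, "fingers": -1},
  {"x": 0.3, "y": 0.1, "z": 17.0, "turn": 0, "fingers": -1},
  {"x": 0.3, "y": 0.1, "z": 17.0, "turn": 0, "fingers": -1},
  {"x": 0.3, "y": 0.1, "z": 17.0, "turn": 0, "fingers": -1},
  {"x": 0.3, "y": 0.1, "z": 17.0, "turn": 0, "fingers": -1},
  {"x": 0.3, "y": 0.1, "z": 17.0, "turn": 0, "fingers": -1},
], grip_force=40)

```text
time: 4.3
eef_pos: [0.4813, -0.2413, 0.032]
tool_rot: [3.074, 0.646, 0.001]
force: [-1.5, 0.4, 6.9]
gripper_width: 0.0275
gripper_force: 40.3
```

Emit:
apply_moves([
  {"x": 0, "y": 0, "z": -1, "turn": 0, "fingers": -1},
  {"x": 0, "y": 0, "z": -3, "turn": 0, "fingers": -1},
  {"x": -0.5, "y": 0, "z": -7, "turn": 0, "fingers": -1},
  {"x": -1.5, "y": -1, "z": -11, "turn": 0, "fingers": -1},
  {"x": -2, "y": -2, "z": -15, "turn": 0, "fingers": -1},
  {"x": -2.5, "y": -4, "z": -18, "turn": 0, "fingers": -1},
  {"x": -2.5, "y": -6, "z": -21, "turn": 0, "fingers": -1},
  {"x": -2, "y": -9, "z": -22, "turn": 0, "fingers": -1},
  {"x": -1, "y": -13, "z": -22, "turn": -5, "fingers": -1},
  {"x": 0, "y": -17, "z": -22, "turn": -10, "fingers": -1},
  {"x": 1.5, "y": -21, "z": -22, "turn": -16, "fingers": -1},
  {"x": 1.5, "y": -22.5, "z": -22, "turn": -22, "fingers": -1},
])

```text
time: 5.8
eef_pos: [0.4036, -0.0273, 0.2518]
tool_rot: [2.891, 1.228, 0.001]
force: [0.6, -0.5, -1.5]
gripper_width: 0.0274
gripper_force: 39.6
```

```bash
python3 - <<'E'
from h import *
s=status.get_state(); print({k:np.round(v,3) for k,v in s.items()},np.degrees(th(s)))
go([.47,.20,.25],93.9,s)
E
```

```text
{'time': np.float64(5.8), 'joints': array([-0.183,  0.054,  1.971,  0.   ,  1.116,  0.584]), 'joint_vel': array([ 0.21 , -0.111,  0.119, -0.006, -0.011, -0.618]), 'joint_efforts': array([ -0.376, -32.029, -29.419,   0.152,   0.052,   1.431]), 'eef_pos': array([ 0.404, -0.027,  0.252]), 'tool_rot': array([2.891e+00, 1.228e+00, 1.000e-03]), 'force': array([ 0.576, -0.547, -1.517]), 'torque': array([ 0.007, -0.026,  0.014]), 'gripper_force': np.float64(39.639), 'gripper_width': np.float64(0.027)} 46.03278730256249
inc cm [ 20.97 -11.     0.18] turn -47.87
```

Emit:
apply_moves([
  {"x": 2, "y": -1, "z": 0, "turn": -5, "fingers": -1},
  {"x": 5, "y": -2.5, "z": 0, "turn": -10, "fingers": -1},
  {"x": 9, "y": -4.5, "z": 0, "turn": -16, "fingers": -1},
  {"x": 13, "y": -6.5, "z": 0, "turn": -24, "fingers": -1},
  {"x": 16.5, "y": -8.5, "z": 0, "turn": -32, "fingers": -1},
  {"x": 19, "y": -10, "z": 0, "turn": -40, "fingers": -1},
  {"x": 20.5, "y": -11, "z": 0, "turn": -45, "fingers": -1},
  {"x": 21, "y": -11, "z": 0, "turn": -48, "fingers": -1},
  {"x": 21, "y": -11, "z": 0, "turn": -48, "fingers": -1},
  {"x": 21, "y": -11, "z": 0, "turn": -48, "fingers": -1},
])

```text
time: 7.05
eef_pos: [0.4718, 0.1978, 0.2515]
tool_rot: [2.15, 2.291, -0.0]
force: [0.2, 0.5, -1.0]
gripper_width: 0.0278
gripper_force: 39.7
```

```bash
cat > deck.py <<'E'
from h import *
import sys
def deck_overlay(im,s,c,a,lift=0,name='wrist'):
    ux=np.array([np.cos(a),np.sin(a)]);uy=np.array([-ux[1],ux[0]])
    for z,x0,x1,y0,y1,col in((.13,-.16,.03,-.06,.06,(0,0,255)),(.18,-.013,.013,-.015,.015,(255,0,0))):
        C=[np.r_[c+x*ux+y*uy,z+lift] for x,y in((x0,y0),(x0,y1),(x1,y1),(x1,y0))]
        cv2.polylines(im,[w2p(name,C,s).round().astype(int).reshape(-1,1,2)],True,col,1)
E
python3 - <<'E'
from deck import *
s=status.get_state(); im=camera('wrist'); print(s['eef_pos'],np.degrees(th(s)))
cv2.imwrite('pics/w3raw.png',im)
deck_overlay(im,s,np.array([.550,.328]),np.radians(93.87)); cv2.imwrite('pics/w3.png',im)
E
```

```text
[0.47177884 0.19779043 0.25150865] 93.64316976617286
```

View pics/w3.png

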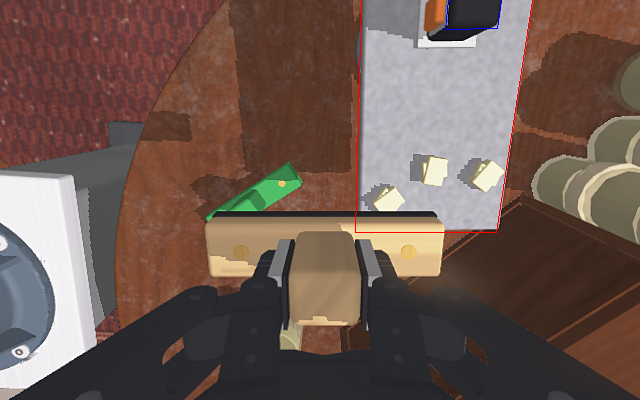

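The overlay fits the deck to about 2 mm. The chips sit at (388,198), (434,170) and (487,176), and the scraper is held square to the deck.

```bash
python3 - <<'E'
from h import *
s=status.get_state()
print(p2w('wrist',[(434,153),(415,185),(489,158),(505,178),(388,184),(372,200),(474,180)],.135,s).round(4))
a=np.radians(93.9);ux=np.array([np.cos(a),np.sin(a)])
for x in(-.072,-.15,-.17): print(x,np.array([.551,.328])+x*ux)
go([*(np.array([.551,.328])-.072*ux),.25],93.9,s)
E
```

```text
[[0.5561 0.2364 0.135 ]
 [0.5448 0.2099 0.135 ]
 [0.5995 0.2351 0.135 ]
 [0.6152 0.2201 0.135 ]
 [0.5231 0.2094 0.135 ]
 [0.5117 0.1953 0.135 ]
 [0.5911 0.2169 0.135 ]]
-0.072 [0.5558971  0.25616673]
-0.15 [0.56120229 0.17834736]
-0.17 [0.5625626  0.15839367]
inc cm [5.29 8.76 0.15] turn -0.25
```

Emit:
apply_moves([
  {"x": 1.5, "y": 2.5, "z": 0, "turn": 0, "fingers": -1},
  {"x": 3, "y": 5, "z": 0, "turn": 0, "fingers": -1},
  {"x": 5, "y": 7.5, "z": 0, "turn": -0.3, "fingers": -1},
  {"x": 5.8, "y": 9, "z": 0, "turn": -0.3, "fingers": -1},
  {"x": 5.8, "y": 9, "z": 0, "turn": -0.3, "fingers": -1},
  {"x": 5.8, "y": 9, "z": 2, "turn": -0.3, "fingers": -1},
  {"x": 5.8, "y": 9, "z": 4.5, "turn": -0.3, "fingers": -1},
  {"x": 5.8, "y": 9, "z": 6.5, "turn": -0.3, "fingers": -1},
  {"x": 5.8, "y": 9, "z": 8, "turn": -0.3, "fingers": -1},
  {"x": 5.8, "y": 9, "z": 8.7, "turn": -0.3, "fingers": -1},
  {"x": 5.8, "y": 9, "z": 8.7, "turn": -0.3, "fingers": -1},
  {"x": 5.8, "y": 9, "z": 8.7, "turn": -0.3, "fingers": -1},
])

```text
time: 8.6
eef_pos: [0.5584, 0.2619, 0.1651]
tool_rot: [2.142, 2.298, 0.002]
force: [0.1, 0.1, -1.4]
gripper_width: 0.0274
gripper_force: 39.9
```

```bash
python3 - <<'E'
from h import *
s=status.get_state(); print(s['eef_pos'],np.degrees(th(s)),s['force'])
t=camera('top')[150:220,195:295]; t=cv2.resize(t,None,fx=4,fy=4,interpolation=cv2.INTER_CUBIC)
u=camera('side')[210:310,190:320]; u=cv2.resize(u,None,fx=3.5,fy=3.5,interpolation=cv2.INTER_CUBIC)
o=np.zeros((280,800,3),np.uint8); u=u[:280,:400]; o[:280,:400]=t; o[:u.shape[0],400:400+u.shape[1]]=u; cv2.imwrite('pics/d4.png',o)
E
```

```text
[0.55835162 0.26190729 0.1650531 ] 94.01921770492626 [ 0.13643205  0.07093204 -1.37250054]
```

View pics/d4.png

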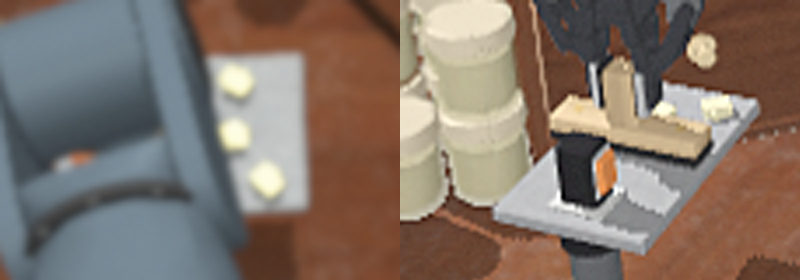

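The scraper sole is down between the grip and the chips, and all three chips are in front of it. I'll push slowly toward the front edge.

Emit:
apply_moves([
  {"x": 0, "y": 0, "z": 0.2, "turn": 0, "fingers": -1},
  {"x": -0.6, "y": 0, "z": 0.2, "turn": 0, "fingers": -1},
  {"x": -1.2, "y": 0, "z": 0.2, "turn": 0, "fingers": -1},
  {"x": -1.8, "y": 0, "z": 0.2, "turn": 0, "fingers": -1},
  {"x": -2.4, "y": 0, "z": 0.2, "turn": 0, "fingers": -1},
  {"x": -3, "y": 0, "z": 0.2, "turn": 0, "fingers": -1},
  {"x": -3.6, "y": 0, "z": 0.2, "turn": 0, "fingers": -1},
  {"x": -4.2, "y": 0, "z": 0.2, "turn": 0, "fingers": -1},
  {"x": -4.8, "y": 0, "z": 0.2, "turn": 0, "fingers": -1},
  {"x": -5.4, "y": 0, "z": 0.2, "turn": 0, "fingers": -1},
  {"x": -6, "y": 0, "z": 0.2, "turn": 0, "fingers": -1},
  {"x": -6.6, "y": 0, "z": 0.2, "turn": 0, "fingers": -1},
])

```text
time: 10.2
eef_pos: [0.5627, 0.1956, 0.1623]
tool_rot: [2.142, 2.298, 0.0]
force: [0.4, -0.2, -1.2]
gripper_width: 0.0275
gripper_force: 39.9
```

Emit:
apply_moves([
  {"x": -0.6, "y": 0, "z": 0, "turn": 0, "fingers": -1},
  {"x": -1.2, "y": 0, "z": 0, "turn": 0, "fingers": -1},
  {"x": -1.8, "y": 0, "z": 0, "turn": 0, "fingers": -1},
  {"x": -2.4, "y": 0, "z": 0, "turn": 0, "fingers": -1},
  {"x": -3, "y": 0, "z": 0, "turn": 0, "fingers": -1},
  {"x": -3.6, "y": 0, "z": 0, "turn": 0, "fingers": -1},
  {"x": -4.0, "y": 0, "z": 0, "turn": 0, "fingers": -1},
  {"x": -4.5, "y": 0, "z": 0, "turn": 0, "fingers": -1},
  {"x": -4.5, "y": 0, "z": 0, "turn": 0, "fingers": -1},
])

```text
time: 11.32
eef_pos: [0.5659, 0.1508, 0.1623]
tool_rot: [-2.142, -2.298, 0.0]
force: [-0.5, -0.1, -0.9]
gripper_width: 0.0278
gripper_force: 39.9
```

```bash
python3 - <<'E'
from h import *
s=status.get_state(); print(s['eef_pos'],np.degrees(th(s)),s['force'])
t=camera('top')[150:220,195:295]; t=cv2.resize(t,None,fx=4,fy=4,interpolation=cv2.INTER_CUBIC)
u=camera('side')[210:310,190:320]; u=cv2.resize(u,None,fx=3.5,fy=3.5,interpolation=cv2.INTER_CUBIC)
o=np.zeros((350,800,3),np.uint8); u=u[:,:400]; o[:280,:400]=t; o[:u.shape[0],400:400+u.shape[1]]=u; cv2.imwrite('pics/d5.png',o)
for n in('top','side'):print(n,[(b['position'],b['p']) for b in boxes_of('chip0',n)])
E
```

```text
[0.56587727 0.15078947 0.16228982] 94.00352140792685 [-0.49631437 -0.08520413 -0.90598044]
top [([220.6, 185.5], 0.21)]
side [([276.0, 270.6], 0.39), ([294.2, 270.2], 0.37)]
```

View pics/d5.png

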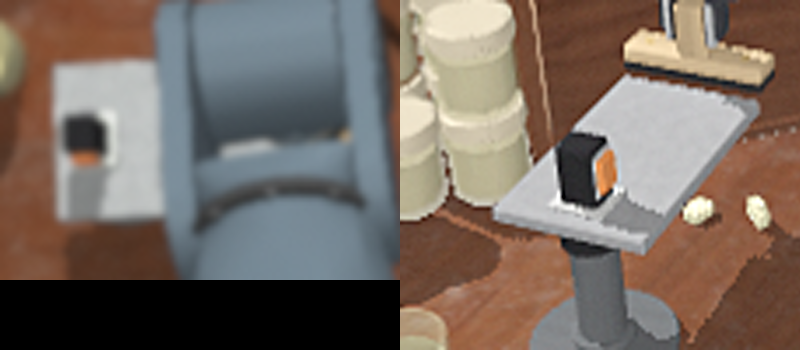

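The deck is clear. Two chips show on the table at (698,210) and (758,212) in the crop; the third is hidden for now, and I'll check it later. Next I'll carry the scraper back to its free spot.

Emit:
apply_moves([
  {"x": 0, "y": 0, "z": -2, "turn": 0, "fingers": -1},
  {"x": -0.5, "y": -1, "z": -5, "turn": 0, "fingers": -1},
  {"x": -2, "y": -4, "z": -8, "turn": 2, "fingers": -1},
  {"x": -4, "y": -8, "z": -9, "turn": 8, "fingers": -1},
  {"x": -7, "y": -12, "z": -9, "turn": 16, "fingers": -1},
  {"x": -10.5, "y": -15.5, "z": -9, "turn": 24, "fingers": -1},
  {"x": -14, "y": -17.5, "z": -9, "turn": 33, "fingers": -1},
  {"x": -18, "y": -18, "z": -9, "turn": 42, "fingers": -1},
  {"x": -22, "y": -17.5, "z": -9, "turn": 51, "fingers": -1},
  {"x": -26, "y": -16.5, "z": -9, "turn": 60, "fingers": -1},
  {"x": -30, "y": -15, "z": -9, "turn": 68, "fingers": -1},
  {"x": -33, "y": -13.5, "z": -9, "turn": 70, "fingers": -1},
])

```text
time: 13.02
eef_pos: [0.4548, -0.1891, 0.2524]
tool_rot: [3.074, 0.649, 0.0]
force: [0.6, 0.7, -1.0]
gripper_width: 0.0279
gripper_force: 39.9
```

```bash
python3 - <<'E'
from h import *
s=status.get_state(); print(s['eef_pos'],np.degrees(th(s)),s['force'])
go([.481,-.241,.032],23.7,s)
E
```

```text
[ 0.45477128 -0.18909421  0.25237977] 23.833516669688628 [ 0.62658563  0.73527206 -0.97500754]
inc cm [ 0.3   5.8  22.04] turn 0.13
```

Emit:
apply_moves([
  {"x": 0.3, "y": 3, "z": 3, "turn": 0, "fingers": -1},
  {"x": 0.3, "y": 5.8, "z": 7, "turn": 0, "fingers": -1},
  {"x": 0.3, "y": 5.8, "z": 11, "turn": 0, "fingers": -1},
  {"x": 0.3, "y": 5.8, "z": 15, "turn": 0, "fingers": -1},
  {"x": 0.3, "y": 5.8, "z": 18.5, "turn": 0, "fingers": -1},
  {"x": 0.3, "y": 5.8, "z": 20.5, "turn": 0, "fingers": -1},
  {"x": 0.3, "y": 5.8, "z": 21.4, "turn": 0, "fingers": -1},
  {"x": 0.3, "y": 5.8, "z": 21.8, "turn": 0, "fingers": -1},
  {"x": 0.3, "y": 5.8, "z": 22, "turn": 0, "fingers": -1},
  {"x": 0.3, "y": 5.8, "z": 22, "turn": 0, "fingers": -1},
])

```text
time: 14.28
eef_pos: [0.481, -0.2395, 0.0328]
tool_rot: [3.072, 0.654, 0.001]
force: [0.5, 0.0, -0.3]
gripper_width: 0.0276
gripper_force: 39.9
```

Emit:
apply_moves([
  {"x": 0, "y": 0, "z": 0, "turn": 0, "fingers": 1},
  {"x": 0, "y": 0, "z": 0, "turn": 0, "fingers": 1},
  {"x": 0, "y": 0, "z": 0, "turn": 0, "fingers": 1},
  {"x": 0, "y": 0, "z": 0, "turn": 0, "fingers": 1},
  {"x": 0, "y": 0, "z": 0, "turn": 0, "fingers": 1},
  {"x": 0, "y": 0, "z": -2, "turn": 0, "fingers": 1},
  {"x": 0, "y": 0, "z": -6, "turn": 0, "fingers": 1},
  {"x": 0, "y": 0, "z": -11, "turn": 0, "fingers": 1},
  {"x": 0, "y": 0, "z": -16, "turn": 0, "fingers": 1},
  {"x": -1, "y": -2, "z": -21, "turn": 0, "fingers": 1},
  {"x": -1.5, "y": -4.5, "z": -24, "turn": 0, "fingers": 1},
  {"x": -2, "y": -7.5, "z": -26, "turn": 0, "fingers": 1},
])

```text
time: 15.78
eef_pos: [0.4315, -0.1786, 0.2938]
tool_rot: [3.072, 0.653, 0.002]
force: [-0.2, -0.5, -0.8]
gripper_width: 0.0853
gripper_force: 0.0
```

```bash
python3 - <<'E'
from h import *
s=status.get_state(); print(s['eef_pos'],np.degrees(th(s)),s['force'])
im=camera('wrist')
for q in trace('scraper','wrist'):
    ys,xs=np.nonzero(q['pixels']); h=cv2.convexHull(np.c_[xs,ys].astype(np.float32)).reshape(-1,2)
    print(q['p'],cv2.minAreaRect((p2w('wrist',h,.022,s)[:,:2]*1000).astype(np.float32)))
im=camera('top')
for l in('chip0','scraper'):
  for b in boxes_of(l,'top'): print(l,b['p'],b['position'],p2w('top',b['position'],.01).round(3))
go([.42,.0,.28],60,s); go([.5474,.265,.28],93.9,s)
E
```

```text
[ 0.43150948 -0.17858482  0.29379604] 23.9955328238337 [-0.16401242 -0.52806219 -0.75761543]
0.93 ((479.23504638671875, -238.8067626953125), (35.91339874267578, 119.74581909179688), 23.915624618530273)
0.79 ((385.0748596191406, 158.41217041015625), (122.19978332519531, 78.4833755493164), 38.22095489501953)
0.62 ((344.5260925292969, -199.32374572753906), (124.52346801757812, 29.903823852539062), 18.410625457763672)
0.58 ((625.876953125, -471.8019104003906), (61.160709381103516, 95.45220947265625), 7.94166898727417)
chip0 0.67 [189.4, 157.9] [[0.651 0.457 0.01 ]]
scraper 0.84 [278.6, 237.7] [[0.393 0.152 0.01 ]]
scraper 0.48 [386.7, 249.0] [[ 0.364 -0.203  0.01 ]]
inc cm [  6.21 -16.78   1.36] turn -36.0
inc cm [ 28.63 -35.81   1.36] turn -69.9
```

Emit:
apply_moves([
  {"x": 2, "y": -5, "z": 0.5, "turn": -7, "fingers": 1},
  {"x": 4, "y": -11, "z": 1, "turn": -14, "fingers": 1},
  {"x": 6.2, "y": -16.5, "z": 1, "turn": -22, "fingers": 1},
  {"x": 10, "y": -20.5, "z": 1, "turn": -30, "fingers": 1},
  {"x": 14, "y": -24, "z": 1, "turn": -38, "fingers": 1},
  {"x": 18, "y": -27.5, "z": 1, "turn": -46, "fingers": 1},
  {"x": 22, "y": -31, "z": 1, "turn": -54, "fingers": 1},
  {"x": 25.5, "y": -34.5, "z": 1, "turn": -62, "fingers": 1},
  {"x": 28, "y": -36.8, "z": 1, "turn": -69, "fingers": 1},
  {"x": 29.6, "y": -38.1, "z": 1, "turn": -70, "fingers": 1},
  {"x": 29.6, "y": -38.1, "z": 1, "turn": -70, "fingers": 1},
  {"x": 29.6, "y": -38.1, "z": 1, "turn": -70, "fingers": 1},
])

```text
time: 17.52
eef_pos: [0.5471, 0.2887, 0.2815]
tool_rot: [-2.143, -2.297, 0.002]
force: [0.4, 0.5, -0.3]
gripper_width: 0.0854
gripper_force: 0.0
```

```bash
python3 - <<'E'
from deck import *
s=status.get_state(); im=camera('wrist'); print(s['eef_pos'],np.degrees(th(s)))
cv2.imwrite('pics/w6raw.png',im)
deck_overlay(im,s,np.array([.550,.328]),np.radians(93.87)); cv2.imwrite('pics/w6.png',im)
for l in('riser_grip','button_face','deck_front'):
  for q in trace(l,'wrist'): print(l,q['p'],q['position'],q['pixels'].sum())
im=camera('side')
for b in boxes_of('chip0','side'): print(b['p'],b['position'],p2w('side',b['position'],.005).round(3))
E
```

```text
[0.54709658 0.28872899 0.2814513 ] 93.97244624095893
riser_grip 0.73 [333.3, 200.3] 25089
button_face 0.58 [308.9, 143.2] 147
deck_front 0.72 [333.5, 196.1] 24991
0.61 [276.6, 274.0] [[0.554 0.178 0.005]]
0.57 [296.9, 270.2] [[0.509 0.139 0.005]]
```

View pics/w6.png

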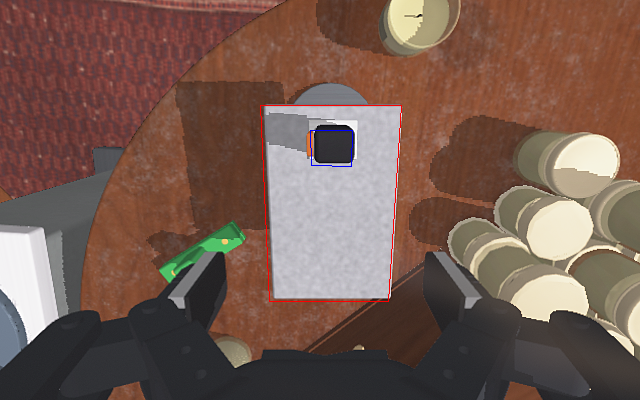

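```bash
python3 - <<'E'
from deck import *
s=status.get_state(); im=cv2.imread('pics/w6raw.png'); hsv=cv2.cvtColor(im,cv2.COLOR_BGR2HSV)
m=np.zeros((400,640),np.uint8); m[100:303,255:405]=((hsv[...,1]<40)&(hsv[...,2]>110))[100:303,255:405]
n,lab,stt,_=cv2.connectedComponentsWithStats(m); k=1+stt[1:,4].argmax()
ys,xs=np.nonzero(lab==k); h=cv2.convexHull(np.c_[xs,ys].astype(np.float32)).reshape(-1,2)
print('deck',cv2.minAreaRect((p2w('wrist',h,.13,s)[:,:2]*1000).astype(np.float32)))
for t in(60,80):
  b=np.zeros((400,640),np.uint8); b[115:172,300:365]=(hsv[...,2]<t)[115:172,300:365]
  n,lab,stt,_=cv2.connectedComponentsWithStats(b); k=1+stt[1:,4].argmax(); print(stt[k])
  x,y,w,hh,_=stt[k]
  print(p2w('wrist',[(x,y),(x+w,y),(x+w/2,y+hh/2),(x,y+hh),(x+w,y+hh)],.18,s).round(4).tolist())
print([v[['H','S','V'].index('V')] for v in hsv[143,300:360:3]])
E
```

```text
deck ((556.848876953125, 267.29046630859375), (118.59053039550781, 191.68406677246094), 3.9926741123199463)
[ 314  125   40   38 1437]
[[0.5368, 0.3439, 0.18], [0.5656, 0.3459, 0.18], [0.5522, 0.3314, 0.18], [0.5384, 0.3163, 0.18], [0.5682, 0.3184, 0.18]]
[ 314  125   40   38 1459]
[[0.5368, 0.3439, 0.18], [0.5656, 0.3459, 0.18], [0.5522, 0.3314, 0.18], [0.5384, 0.3163, 0.18], [0.5682, 0.3184, 0.18]]
[np.uint8(136), np.uint8(138), np.uint8(138), np.uint8(220), np.uint8(229), np.uint8(29), np.uint8(49), np.uint8(54), np.uint8(56), np.uint8(53), np.uint8(53), np.uint8(53), np.uint8(54), np.uint8(54), np.uint8(53), np.uint8(57), np.uint8(55), np.uint8(54), np.uint8(95), np.uint8(181)]
```

The overlay fits the deck. The grip's black top is centred at (334,143), which puts the tube axis at about (0.552, 0.332). I'll descend around the grip.

Emit:
apply_moves([
  {"x": 2, "y": 0.4, "z": 1, "turn": 0, "fingers": 1},
  {"x": 4.3, "y": 0.75, "z": 2, "turn": 0, "fingers": 1},
  {"x": 4.3, "y": 0.75, "z": 4.5, "turn": 0, "fingers": 1},
  {"x": 4.3, "y": 0.75, "z": 7.5, "turn": 0, "fingers": 1},
  {"x": 4.3, "y": 0.75, "z": 10.5, "turn": 0, "fingers": 1},
  {"x": 4.3, "y": 0.75, "z": 12.5, "turn": 0, "fingers": 1},
  {"x": 4.3, "y": 0.75, "z": 13.7, "turn": 0, "fingers": 1},
  {"x": 4.3, "y": 0.75, "z": 14.3, "turn": 0, "fingers": 1},
  {"x": 4.3, "y": 0.75, "z": 14.3, "turn": 0, "fingers": 1},
], grip_force=25)

```text
time: 18.95
eef_pos: [0.5516, 0.3333, 0.1393]
tool_rot: [-2.142, -2.298, -0.0]
force: [0.4, 0.3, 0.1]
gripper_width: 0.0853
gripper_force: 0.0
```

```bash
python3 - <<'E'
from deck import *
s=status.get_state(); print(s['eef_pos'],np.degrees(th(s)),s['force'])
im=camera('wrist'); a=cv2.resize(im[180:400,170:480],(620,440))
u=camera('side')[205:275,220:290]; u=cv2.resize(u,(180,180),interpolation=cv2.INTER_CUBIC)
o=np.zeros((440,800,3),np.uint8); o[:,:620]=a; o[:180,620:]=u; cv2.imwrite('pics/w7.png',o)
E
```

```text
[0.55162098 0.33329982 0.13929867] 94.03343591859026 [0.41478018 0.27714746 0.12793037]
```

View pics/w7.png

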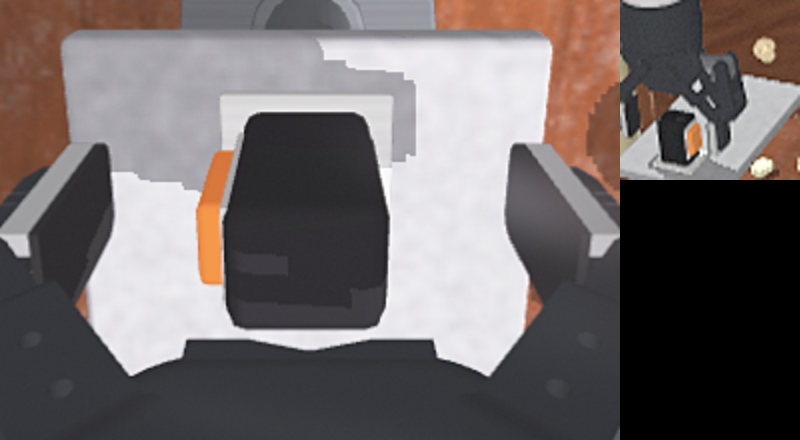

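The fingers straddle the grip evenly: the pads are at about 110 and 508, and the block is centred at about 306 with the orange button on the left. Now I'll squeeze.

Emit:
apply_moves([
  {"x": 0, "y": 0, "z": 0, "turn": 0, "fingers": -1},
  {"x": 0, "y": 0, "z": 0, "turn": 0, "fingers": -1},
  {"x": 0, "y": 0, "z": 0, "turn": 0, "fingers": -1},
  {"x": 0, "y": 0, "z": 0, "turn": 0, "fingers": -1},
  {"x": 0, "y": 0, "z": 0, "turn": 0, "fingers": -1},
  {"x": 0, "y": 0, "z": 0, "turn": 0, "fingers": -1},
  {"x": 0, "y": 0, "z": 0, "turn": 0, "fingers": -1},
  {"x": 0, "y": 0, "z": 0, "turn": 0, "fingers": -1},
], grip_force=25)

```text
time: 20.05
eef_pos: [0.5506, 0.3329, 0.1396]
tool_rot: [-2.141, -2.297, 0.003]
force: [-6.7, -1.0, 6.3]
gripper_width: 0.0305
gripper_force: 34.0
```

The opening is 30.5 mm, so the button is fully in. I'll relieve the small side load and pull straight up.

Emit:
apply_moves([
  {"x": 0, "y": -0.1, "z": 0, "turn": 0, "fingers": -1},
  {"x": 0, "y": -0.1, "z": 0, "turn": 0, "fingers": -1},
  {"x": 0, "y": -0.1, "z": -0.3, "turn": 0, "fingers": -1},
  {"x": 0, "y": -0.1, "z": -0.8, "turn": 0, "fingers": -1},
  {"x": 0, "y": -0.1, "z": -1.4, "turn": 0, "fingers": -1},
  {"x": 0, "y": -0.1, "z": -2, "turn": 0, "fingers": -1},
  {"x": 0, "y": -0.1, "z": -2.5, "turn": 0, "fingers": -1},
  {"x": 0, "y": -0.1, "z": -3, "turn": 0, "fingers": -1},
], grip_force=45)

```text
time: 21.05
eef_pos: [0.5506, 0.3329, 0.1696]
tool_rot: [-2.142, -2.298, 0.0]
force: [3.7, 1.9, -4.8]
gripper_width: 0.0297
gripper_force: 46.8
```

```bash
cat > lift.py <<'E'
from deck import *
s=status.get_state(); print(s['time'],s['eef_pos'],np.degrees(th(s)),s['force'],s['torque'],s['gripper_width'])
im=camera('side')
C=w2p('side',[.5523,.3321,.13]); print('c',C)
g=cv2.cvtColor(im,cv2.COLOR_BGR2HSV)
o=np.argwhere((g[...,0]>5)&(g[...,0]<16)&(g[...,1]>190)&(g[...,2]>170)); o=o[(o[:,0]>200)&(o[:,0]<290)&(o[:,1]>220)&(o[:,1]<290)]; print('orange',len(o),o.mean(0) if len(o) else '')
for l in(0,.03,.045,.06,.09): print(l,w2p('side',[.534,.331,.158+l]).round(1))
q=trace('deck_front','side'); print([(t['p'],t['position']) for t in q])
u=im.copy(); import sys
deck_overlay(u,None,np.array([.5523,.3321]),np.radians(94),float(sys.argv[1]),'side')
cv2.imwrite('pics/lift%s.png'%sys.argv[1],cv2.resize(u[180:330,190:350],None,fx=4,fy=4,interpolation=cv2.INTER_CUBIC))
E
python3 lift.py 0.03
```

```text
21.05 [0.5505546  0.33287384 0.16963186] 94.02167304264601 [ 3.68763905  1.85880406 -4.75469618] [ 0.23059991  0.43265484 -0.11240327] 0.02968980949370682
c [[242.00941635 267.54248657]]
orange 0 
0 [[247.5 259.5]]
0.03 [[246.2 249. ]]
0.045 [[245.6 243.6]]
0.06 [[244.9 238.2]]
0.09 [[243.6 227.1]]
[(0.93, [257.2, 254.7])]
```

Emit:
apply_moves([
  {"x": 0, "y": 0, "z": -0.5, "turn": 0, "fingers": -1},
  {"x": 0, "y": 0, "z": -1, "turn": 0, "fingers": -1},
  {"x": 0, "y": 0, "z": -1.6, "turn": 0, "fingers": -1},
  {"x": 0, "y": 0, "z": -2.2, "turn": 0, "fingers": -1},
  {"x": 0, "y": 0, "z": -2.8, "turn": 0, "fingers": -1},
  {"x": 0, "y": 0, "z": -3.4, "turn": 0, "fingers": -1},
  {"x": 0, "y": 0, "z": -4, "turn": 0, "fingers": -1},
  {"x": 0, "y": 0, "z": -4.6, "turn": 0, "fingers": -1},
  {"x": 0, "y": 0, "z": -5.2, "turn": 0, "fingers": -1},
  {"x": 0, "y": 0, "z": -5.7, "turn": 0, "fingers": -1},
  {"x": 0, "y": 0, "z": -5.9, "turn": 0, "fingers": -1},
  {"x": 0, "y": 0, "z": -5.9, "turn": 0, "fingers": -1},
])

```text
time: 22.65
eef_pos: [0.5506, 0.3329, 0.2285]
tool_rot: [2.142, 2.298, 0.0]
force: [2.5, 0.8, -2.2]
gripper_width: 0.03
gripper_force: 46.5
```

```bash
python3 lift.py 0.09
```

```text
22.65 [0.55057923 0.33285792 0.22851045] 94.02287216749376 [ 2.50345237  0.75696456 -2.22427479] [ 0.06639085  0.6319537  -0.07637529] 0.029967715948435152
c [[242.00941635 267.54248657]]
orange 0 
0 [[247.5 259.5]]
0.03 [[246.2 249. ]]
0.045 [[245.6 243.6]]
0.06 [[244.9 238.2]]
0.09 [[243.6 227.1]]
[(0.84, [250.0, 235.6])]
```

View pics/lift0.09.png

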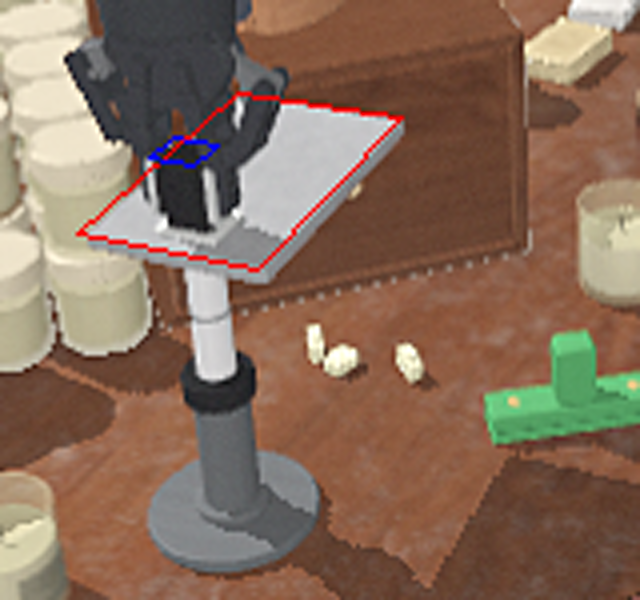

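All three chips lie on the table, and the deck is up near the top stop, matching the 0.09 m overlay. I'll edge up until the hard end is felt.

Emit:
apply_moves([
  {"x": 0, "y": 0, "z": -0.05, "turn": 0, "fingers": -1},
  {"x": 0, "y": 0, "z": -0.1, "turn": 0, "fingers": -1},
  {"x": 0, "y": 0, "z": -0.15, "turn": 0, "fingers": -1},
  {"x": 0, "y": 0, "z": -0.15, "turn": 0, "fingers": -1},
  {"x": 0, "y": 0, "z": -0.15, "turn": 0, "fingers": -1},
])

```text
time: 23.38
eef_pos: [0.5506, 0.3328, 0.2297]
tool_rot: [-2.142, -2.298, 0.0]
force: [3.7, 1.5, -4.1]
gripper_width: 0.0298
gripper_force: 46.6
```

Emit:
apply_moves([
  {"x": 0, "y": 0, "z": -0.05, "turn": 0, "fingers": -1},
  {"x": 0, "y": 0, "z": -0.1, "turn": 0, "fingers": -1},
  {"x": 0, "y": 0, "z": -0.1, "turn": 0, "fingers": -1},
  {"x": 0, "y": 0, "z": -0.1, "turn": 0, "fingers": -1},
])

```text
time: 23.88
eef_pos: [0.5505, 0.3328, 0.2298]
tool_rot: [-2.142, -2.298, 0.001]
force: [6.7, 2.1, -11.8]
gripper_width: 0.0303
gripper_force: 46.6
```

The hard stop is reached: the force rose to -11.8 N with no more travel. I'll hold, check that it is steady, and hand in.

Emit:
apply_moves([
  {"x": 0, "y": 0, "z": 0, "turn": 0, "fingers": -1},
  {"x": 0, "y": 0, "z": 0, "turn": 0, "fingers": -1},
  {"x": 0, "y": 0, "z": 0, "turn": 0, "fingers": -1},
  {"x": 0, "y": 0, "z": 0, "turn": 0, "fingers": -1},
])

```text
time: 24.38
eef_pos: [0.5505, 0.3329, 0.2298]
tool_rot: [-2.142, -2.298, 0.001]
force: [5.6, 3.0, -12.1]
gripper_width: 0.0301
gripper_force: 46.6
```

```bash
python3 - <<'E'
from h import *
s=status.get_state(); print(s['time'],s['eef_pos'],s['force'],s['gripper_width'])
print(arm.finish_job())
E
```

```text
24.375 [0.55052937 0.33285894 0.22979451] [  5.58262588   3.03483029 -12.09980222] 0.03006662596106394
the job is handed in; nothing more can be done
None
```

I wiped the three chips onto the table with the scraper, put the scraper back down, and handed the job in at 24.4 s with the deck held at the top stop and the button squeezed in.

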